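# Seat a tube lug in the corner of an inclined locating nest

### The arm

A 6-joint arm with a two-finger parallel gripper is mounted at the origin on the work surface. World frame = base frame: x ahead of the robot, y to its left, z up, the work surface at z = 0. Lengths are in m, angles in rad, forces in N, time in s.
With the tool pointing down it reaches from about 0.4 to 0.825 m from the base axis. Payload 7 kg.
Tool frame: the origin (TCP) lies on the mounting face of the last link; the fingertips stand arm.tcp_to_tips ahead of it and the grasp point (between the pads) lies 159 mm ahead of it (arm.tcp_to_tips is the distance from the TCP to the fingertips, in m); z points along the fingers, y is the direction in which the jaws open and shut (so a half turn about z gives the same grasp; the last joint's range is limited). The gripper opens to 88 mm and grips with 3 to 60 N. Pads are 19 mm wide; open, the fingers measure 130 mm over their backs; the gripper's body (78 mm by 193 mm) begins 47 mm behind the grasp point.
Start: joints at [1.523, 0.359, 0.012, 0, -1.224, -0.288], TCP at [0.222, 0.637, 0.405] pointing down, gripper open.
Joint ranges: [-3.07, 3.07], [-1.43, 2.12], [-1.02, 1.25], [-3.03, 1.67], [-3.05, -0], [-3.03, 3.03]. Speed limits (rad/s): [2.39, 2.39, 3.01, 3.14, 3.14, 3.14].

### API

Orientations are given as [roll, pitch, yaw] about the fixed x, y, z axes, in that order (R = Rz(yaw) Ry(pitch) Rx(roll)).
In Python, from station import arm, cams, job_done, finder gives the robot as it stands.
- The arm moves only by the tool play_rows, never from a script. Its argument "targets" is a list that holds one entry, the list of rows, each a list of 4 numbers: the shift along the tool's x, y, z in m, then the turn about the tool's z in degrees. A call has 1 to 5 rows; each row is the pose to reach, as a shift and turn from the pose commanded when the call began, along the tool's axes at that moment; what a row does not reach only later rows make up. A row lasts 1/8 s, in which the tool goes at most 62.5 mm and 10.7 degrees, less where a joint would pass 70% of its speed; a pose out of reach is approached as far as the arm can. A call with a gripper value outside its range is refused whole. "grip" is the closure in counts, from 0 (fully open) to 255 (shut), set as the call begins (left out, the last holds). The fingers move at their own pace and stop on an object; "newtons" is the grip in N (left out, the last holds). Time passes only in rows, so rows that repeat a pose let the fingers close. It gives the time, the measured TCP pose, the force and the opening at its end, in the units of the state.
- arm.get_state(): the state, without advancing time (a new reading comes with each control period).
- cams.grab_frame(name): name is "side" or "top" or "wrist"; returns (picture, depth): 384x512x3 uint8, red, green, blue; 384x512 float32, m along the optical axis (not along the pixel's ray), 0 where there is no reading.
- cams.camera_params(name): a dict with "intrinsics" (3x3 intrinsics, pixels), "position" and "attitude" of the camera in the world. Camera axes: x right, y down, z forward; pixel columns grow to the right and rows downward; lengths in m; the calibration is good to about 2 mm. A picture is of the moment at which its call begins: read the wrist's pose just before it. camera_params takes no time and is no camera call; for the wrist camera it gives the pose at the moment of the call.
- job_done(): hands the job in, once; it reports no verdict.
Trained networks look in the newest picture that a camera, given by its name, has taken for a name from the list of things; names that differ only in an ending like _2 or _b are one class to them, and where a whole thing is asked for, a point or a joint stands for the part that bears it (a point fixed in the world has none). Each returns a list of dicts, best first, with "score" (0 to 1); they miss things now and then, are a little off and sometimes report something else, mostly with a low value. They report only what shows in the picture. A call takes as long as a camera call. They do not tell look-alikes from the thing itself.
- finder.find_in(camera, query): "xyz" ([x, y, z] in m, in world coordinates, good to about 4 mm: the middle of the surface that is visible of it).
- finder.masks_of(camera, query): "mask" (384x512 bool, what is visible of it).
The state is a dict: "t": time; "q": joint angles; "qd": joint speeds; "joint_efforts": joint torques, N m; "eef_pos": TCP position; "ee_rot": TCP orientation; "force": force on the tool from outside, world axes, zero at the start; "moment": the same for the moment, N m; "width": finger opening in m.
Only numpy, scipy, OpenCV 4.12 (cv2) and the standard library are available. Lean on these libraries where they do the work, as an engineer would, in place of code of your own. Each camera call takes 0.05 s, during which the arm holds its last target. There are 200 camera calls.

### The job

Lay the bronze tube lug gently flat on the upper part of the white inclined plate, lengthwise down the slope and some 20 to 40 mm off the side fence, and let it go so that it slides down by itself into the corner, where the red tell-tale stops it short. Then, with closed fingers on its uphill end, press it down the slope until it is fully home on the lower fence, and keep it pressed with about 12 N (never over 18 N) for a second. Leave it lying flat against both fences with the tell-tale pushed in, and do not disturb anything else on the counter.

Things in the scene. Friction and masses are not known exactly. Their poses are not given: they have to be found in the camera images.
- lug_center (a point): Bronze-finished tube lug, 70 mm long (its x axis), 24 mm wide (y), 33 mm high (z, up), alike end for end; flat underside and flat sides up to 22 mm, a tube of 22 mm diameter forming the top. 0.11 to 0.2 kg. This point is its centre: mid-length, mid-width, 16.5 mm above its underside. It starts upright on the counter.
- plate: White slippery nylon plate on rubber mounts (gives 1 mm at 15 N), tilted two ways: x rises about 17 and y about 14 degrees. Origin: the locating corner on its upper surface (50 mm above the counter) between the fences. x: uphill along the side fence; y: uphill along the lower fence; z: out of the plate. Surface: 0 to 180 mm in x, 0 to 120 in y. A lug fully home: centre at x 35, y 12, z 16.5 mm.
- low_fence: Aluminium lower fence, 12 mm thick, 14 mm high above the plate; same origin and axes as the plate. Its inner face is the plane x = 0 and the lug's end must come flat against it.
- side_fence: Aluminium side fence, 12 mm thick, 14 mm high above the plate, 180 mm long; same origin and axes as the plate. Its inner face is the plane y = 0 and the lug's side must come against it.
- nest: The whole fixed nest: dark steel base 210 x 160 mm, four posts, plate, two fences, red tell-tale. Origin at the centre of its base on the counter; the locating corner is at -80 mm in x, -50 mm in y, 50 mm up from it. A lug let go slides down by its own weight: do so with its centre 95 to 135 mm up from the lower fence and near the side fence, else it catches on the tell-tale's flank.
- telltale (a joint): Red tell-tale, a sliding block 12 mm wide in a gap of the lower fence, at y 12 mm, 2.5 to 11.5 mm above the plate. 0 (start) = 6 mm proud of the fence's inner face, so a lug that only slid down stops up to 6 mm short; 0.006 = flush. It takes about 6 N to move, more than the lug's weight gives, and stays where pushed; once the lug is home, any push beyond 6 N bears on the lower fence.
- drum_key: Bystander: T-shaped brass drum key lying flat, 57 x 62 mm, 13 mm high. Must stay where it is.
- washers: Bystander: stack of white nylon washers, 28 mm diameter, 24 mm high. Must stay where it is.
- rod: Bystander: black steel tension rod lying flat, 110 mm long, 7 mm thick. Must stay where it is.
- nut_cup: Bystander: small steel bowl, 64 mm diameter, 50 mm high. Must stay where it is.
- screwdriver: Bystander: screwdriver lying on the counter. Must stay where it is.
- hoop_clip: Bystander: dark steel L-shaped hoop clip, 50 mm long, 32 mm high. Must stay where it is.
Mind the look-alikes: they are no part of the job. Leave any purple or turquoise look-alike of the part that bears lug_center alone.

How it is judged:
On the way, in this order (a step that is already met when the one before it is completed fails the run):
1. the lug, still held, is set flat on the plate's upper part (its centre more than 55 mm up the slope from the lower fence, more than 18 mm from the side fence) (contact force between lug and plate above 0.2 N and contact force between the fingers and lug above 0.5 N and x of lug_center in the frame of plate above 0.055 m and y of lug_center in the frame of plate above 0.018 m and angle between the z axis of lug_center and the z axis of plate, either way round below 0.12 rad and angle between the x axis of lug_center and the x axis of plate, either way round below 0.25 rad), for 0.04 s.
2. it is let go there: untouched while still clear of the tell-tale, at least 5 mm of slope still to slide (contact force between the fingers and lug below 0.05 N and contact force between lug and plate above 0.1 N and x of lug_center in the frame of plate above 0.046 m).
3. it has slid down untouched and rests against the tell-tale and the side fence (contact force between the fingers and lug below 0.05 N and linear speed of lug below 0.01 m/s and x of lug_center in the frame of plate below 0.043 m and y of lug_center in the frame of plate below 0.015 m), for 0.2 s.
4. it is pressed home: the lug bears on the lower fence with more than 3 N (9 N with the tell-tale's share) for 0.4 s (contact force between lug and low_fence above 3 N and value of joint telltale above 0.0045 m), for 0.4 s.
At the end, for the whole second after the job is handed in: The lug lies at rest, released, flat on the plate and fully home in the corner: its centre within 2 mm of x 35 and y 12 mm in the plate's frame, square to the fences within 0.06 rad, with the tell-tale pushed in by at least 4.5 of its 6 mm (x of lug_center in the frame of plate between 0.033 and 0.037 m and y of lug_center in the frame of plate between 0.01 and 0.014 m and z of lug_center in the frame of plate below 0.0185 m and angle between the z axis of lug_center and the z axis of plate, either way round below 0.06 rad and angle between the x axis of lug_center and the x axis of plate, either way round below 0.06 rad and value of joint telltale above 0.0045 m and linear speed of lug below 0.01 m/s and contact force between the fingers and lug below 0.05 N); the robot touches nothing.
It fails at once if the fingers press the lug on the lower fence with more than 12 N (18 N with the tell-tale's share) (contact force between the fingers and lug above 0.5 N and contact force between lug and low_fence above 12 N).
It fails at once if the fingers press or knock the lug on the plate or the side fence with more than 25 N (contact force between the fingers and lug above 0.5 N and contact force between lug and nest above 25 N).
It fails at once if the fingers press on the nest with more than 20 N (contact force between the fingers and nest above 20 N).
It fails at once if a bystander is moved by more than 15 mm (distance of any of drum_key, washers, rod, nut_cup, screwdriver, hoop_clip from where it was at the start of the episode above 0.015 m).
It also fails if it takes over 67 s, if anything falls off the work surface, if the arm or the gripper's body presses on something with over 40 N, if the wrist force passes 120 N, or if a joint passes its speed limit or range.

## Working session

There is one attempt and no reset: what is moved stays moved. The work goes in short steps, Python scripts to look and compute and a tool call to move; the robot and the scene stay as the last step left them, time stands still between calls to the robot, and variables do not carry over. Pictures are saved under pics/ and viewed, about 8 in all and at most 12, crops included, and the job is handed in when it is done.

Besides the shell and the picture viewer there is one more tool, called after "Request:" by a JSON object that holds its "name" and its "arguments", one argument or row to a line. play_rows: Moves the arm, as the interface text tells. Its arguments: {"type":"object","properties":{"targets":{"type":"array","items":{"type":"array","items":{"type":"array","items":{"type":"number"}}}},"grip":{"type":"number"},"newtons":{"type":"number"}},"required":["targets"]}

```bash
mkdir -p pics; ls
cat > h.py <<'E'
import numpy as np, cv2
from station import arm,cams,job_done,finder
from scipy.spatial.transform import Rotation as R
def cp(n):
    p=cams.camera_params(n);A=np.array(p['attitude'],float)
    M=A if A.shape==(3,3) else (R.from_euler('xyz',A).as_matrix() if A.size==3 else None)
    return np.array(p['intrinsics'],float),np.array(p['position'],float),M
def cloud(n,d,c):
    K,p,M=c;v,u=np.mgrid[:384,:512]
    P=np.stack([(u-K[0,2])/K[0,0]*d,(v-K[1,2])/K[1,1]*d,d],-1)
    return P@M.T+p
def save(name,im,s=1): cv2.imwrite('pics/'+name,cv2.resize(im[...,::-1],None,fx=s,fy=s,interpolation=cv2.INTER_CUBIC))
E
python3 - <<'E'
from h import *
print(arm.get_state(), arm.tcp_to_tips); 
for n in('top','side'):
    print(cams.camera_params(n))
    im,d=cams.grab_frame(n); save(n+'.png',im,1.5); np.savez('/tmp/'+n,im=im,d=d)
    for q in('lug_center','nest','plate','low_fence','side_fence','telltale','drum_key','washers','rod','nut_cup','screwdriver','hoop_clip'):
        print(n,q,[(np.round(f['xyz'],3).tolist(),round(f['score'],2)) for f in finder.find_in(n,q)])
E
```

```text
pics
{'t': 0.0, 'q': array([ 1.52310298e+00,  3.59367752e-01,  1.10405238e-02, -3.50828469e-04,
       -1.22410778e+00, -2.88100653e-01]), 'qd': array([-0.00015307,  0.00063237,  0.00203351, -0.00158821,  0.0001122 ,
       -0.00068601]), 'joint_efforts': array([-3.15200650e-04, -5.82704079e+01,  2.93067098e+01,  6.99781626e+00,
        6.93427603e-03, -1.61124613e-04]), 'eef_pos': array([0.22236094, 0.63710339, 0.40372672]), 'ee_rot': array([ 3.13992780e+00, -1.49437651e-04, -3.35913349e-01]), 'force': array([0.21882481, 0.67473674, 0.16146617]), 'moment': array([ 0.053599  , -0.03476442, -0.0334361 ]), 'width': 0.08771165422262531} 0.1781
{'intrinsics': array([[392.2261044 ,   0.        , 249.26201537],
       [  0.        , 392.2261044 , 186.76230935],
       [  0.        ,   0.        ,   1.        ]]), 'position': array([ 0.32249732, -0.00139052,  1.13141645]), 'attitude': array([-2.96079417, -0.01437387, -1.55175534])}
top lug_center [([0.35, 0.017, 0.03], 0.73), ([0.438, 0.09, 0.031], 0.6), ([0.425, 0.175, 0.031], 0.59), ([0.574, 0.026, 0.026], 0.53), ([0.322, 0.139, 0.028], 0
[... 868 characters left out ...]
.025], 0.83), ([0.351, 0.028, 0.024], 0.81), ([0.446, 0.095, 0.032], 0.74), ([0.326, 0.142, 0.03], 0.63), ([0.462, -0.141, 0.077], 0.5)]
side nest [([0.553, -0.117, 0.069], 0.59)]
side plate [([0.552, -0.145, 0.092], 0.83), ([0.404, -0.433, 0.023], 0.46), ([0.445, 0.092, 0.031], 0.26)]
side low_fence [([0.458, -0.142, 0.08], 0.52)]
side side_fence [([0.57, -0.195, 0.091], 0.71)]
side telltale []
side drum_key [([0.604, 0.14, 0.012], 0.58)]
side washers [([0.506, 0.242, 0.023], 0.75)]
side rod [([0.704, 0.055, 0.007], 0.52)]
side nut_cup [([0.633, 0.292, 0.032], 0.72)]
side screwdriver [([0.407, -0.437, 0.021], 0.81)]
side hoop_clip [([0.515, 0.385, 0.008], 0.8), ([0.606, 0.14, 0.012], 0.58)]
```

View pics/top.png

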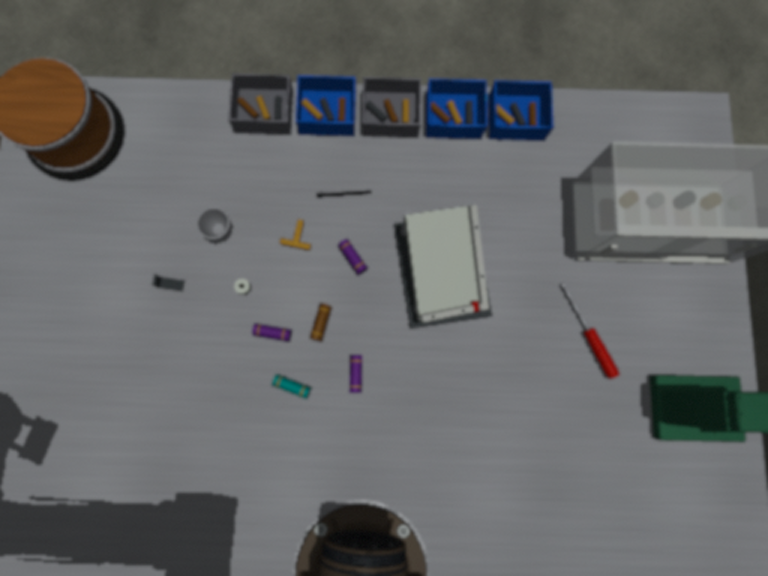

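View pics/side.png

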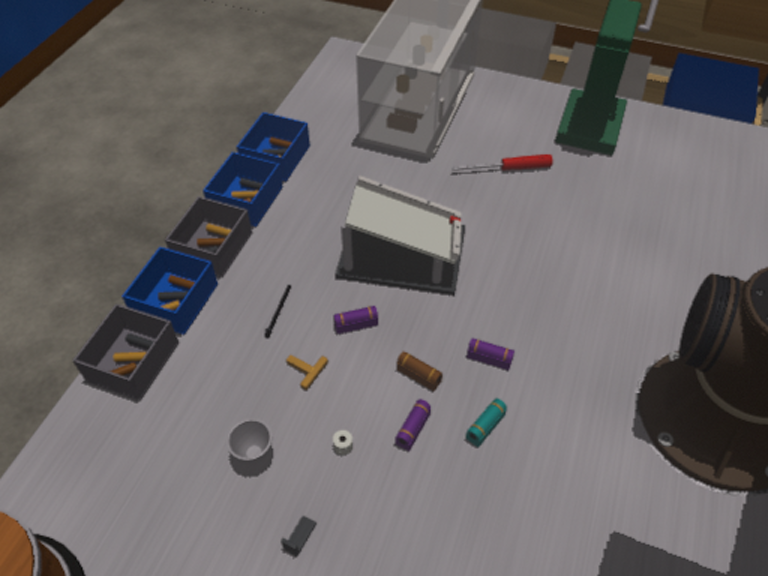

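Top view shows the bronze lug at (320,322) between purple and turquoise look-alikes. The nest is at (445,262), with the red tell-tale corner at (476,306) nearest the robot. Next I'll measure the lug and the plate plane.

Run:
```python
from h import *
for n in('top','side'):
    c=cp(n);im,d=cams.grab_frame(n);P=cloud(n,d,c);hsv=cv2.cvtColor(im,cv2.COLOR_RGB2HSV)
    cnt=P[(abs(P[...,0]-.44)<.12)&(abs(P[...,1]-.09)<.12)&(d>0)&(P[...,2]<.012)]
    print(n,'table z',np.median(cnt[:,2]))
    m=(abs(P[...,0]-.44)<.05)&(abs(P[...,1]-.09)<.05)&(P[...,2]>.012)&(hsv[...,0]<25)&(hsv[...,1]>90)
    r=cv2.minAreaRect(P[m][:,:2].astype(np.float32)); print('lug',m.sum(),r,P[m][:,2].max(),np.median(P[m],0))
    # plate: white, not fence
    ms=[f for f in finder.masks_of(n,'plate')]
    for f in ms[:1]:
        mm=f['mask'].astype(np.uint8); e=cv2.erode(mm,np.ones((9,9)))>0
        Q=P[e&(d>0)]
        for _ in range(4):
            a=np.linalg.lstsq(np.c_[Q[:,:2],np.ones(len(Q))],Q[:,2],rcond=None)[0]
            r=Q[:,2]-np.c_[Q[:,:2],np.ones(len(Q))]@a; Q=Q[abs(r)<max(.002,1.5*r.std())]
        print('plane z=',a,len(Q),r.std())
        Qm=P[(mm>0)&(d>0)]; print('plate rect',cv2.minAreaRect(Qm[:,:2].astype(np.float32)),cv2.boxPoints(cv2.minAreaRect(Qm[:,:2].astype(np.float32))))
    red=(hsv[...,1]>150)&((hsv[...,0]<6)|(hsv[...,0]>174))&(abs(P[...,0]-.47)<.06)&(abs(P[...,1]+.18)<.06)&(P[...,2]>.04)
    print('red',red.sum(),np.median(P[red],0))
    for q in('low_fence','side_fence'):
        for f in finder.masks_of(n,q)[:1]:
            Qf=P[f['mask']&(d>0)&(P[...,2]>.045)]; print(q,cv2.minAreaRect(Qf[:,:2].astype(np.float32)))
    y0,y1,x0,x1=(110,230,240,350) if n=='top' else (110,210,215,325)
    save(n+'_nest.png',im[y0:y1,x0:x1],5)
```

```text
top table z 0.000745694900212035
lug 167 ((0.4429323673248291, 0.08620546758174896), (0.019823811948299408, 0.06663836538791656), 75.76874542236328) 0.03831154489348787 [0.44356879 0.08595801 0.03178045]
plane z= [ 0.25726041  0.3138133  -0.00813673] 1570 0.001072535886869825
plate rect ((0.5506902933120728, -0.1526922881603241), (0.18681326508522034, 0.16119509935379028), 14.15350341796875) [[ 0.44041136 -0.09738119]
 [ 0.47982684 -0.2536831 ]
 [ 0.66096926 -0.20800339]
 [ 0.6215538  -0.05170149]]
red 14 [ 0.47504986 -0.200672    0.06471538]
low_fence ((0.4637625217437744, -0.16084745526313782), (0.013549850322306156, 0.13063402473926544), 13.928735733032227)
side_fence ((0.5664187073707581, -0.20089328289031982), (0.17119552195072174, 0.01861148700118065), 9.931147575378418)
side table z -0.00017039433633003753
lug 311 ((0.44510671496391296, 0.0904587060213089), (0.02336009219288826, 0.06882078945636749), 74.82410430908203) 0.036186989744220854 [0.44384221 0.09372674 0.02992901]
plane z= [ 0.26017897  0.31435625 -0.01124532] 1396 0.0009596475198120167
plate rect ((0.5737460255622864, -0.19944731891155243), (0.21996916830539703, 0.2576773762702942), 10.395023345947266) [[ 0.44231978 -0.09256817]
 [ 0.48881343 -0.34601632]
 [ 0.7051723  -0.30632648]
 [ 0.65867865 -0.05287832]]
red 9 [ 0.47967102 -0.19887084  0.0643219 ]
low_fence ((0.4648016393184662, -0.15726661682128906), (0.014845889993011951, 0.1290465146303177), 15.292302131652832)
side_fence ((0.5693730711936951, -0.19940868020057678), (0.17439062893390656, 0.02158346213400364), 9.56716537475586)
```

Run:
```python
import cv2,numpy as np
a=cv2.imread('pics/top_nest.png');b=cv2.imread('pics/side_nest.png')
h=420
f=lambda i:cv2.resize(i,(395,h))
cv2.imwrite('pics/nests.png',np.hstack([f(a),f(b)]))
```

```text
(no output)
```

View pics/nests.png

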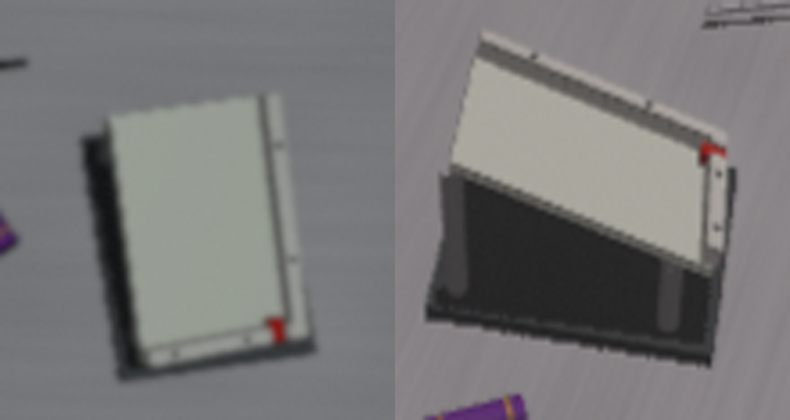

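The nest crop shows the tell-tale at the bottom-right corner in the top view. The plate x axis has an azimuth of about 10°, and the lug axis is about -15°. Next I'll move towards the lug.

```bash
cat >> h.py <<'E'
def to(x,y,z,yaw=None):
    "shift in tool axes + turn for world TCP target"
    s=arm.get_state();M=R.from_euler('xyz',s['ee_rot']).as_matrix()
    t=M.T@(np.array([x,y,z])-s['eef_pos']); dy=0 if yaw is None else (np.rad2deg(s['ee_rot'][2])-yaw+180)%360-180
    print('t',s['t'],'pos',s['eef_pos'].round(4),'rot',s['ee_rot'].round(4),'F',s['force'].round(2),'w',round(s['width'],4),'-> mm',(t*1e3).round(1),'turn',round(dy,1)); return t,dy
E
python3 -c "
from h import *
to(.444,.089,.33,-15)"
```

```text
t 1.7 pos [0.2224 0.6373 0.4047] rot [ 3.1416  0.     -0.3358] F [ 0.12 -0.23 -0.4 ] w 0.0879 -> mm [389.9 444.6  74.7] turn -4.2
```

Request:
{"name": "play_rows", "arguments": {
  "targets": [
    [[39, 44, 7, 0], [78, 89, 15, -1], [117, 133, 22, -2], [156, 178, 30, -3], [195, 222, 37, -4]]
  ],
  "grip": 139,
  "newtons": 4
}}

```text
t: 2.33
eef_pos: [0.3394, 0.348, 0.3662]
ee_rot: [-3.141, -0.0, -0.265]
force: [1.8, 0.0, -0.3]
width: 0.0435
```

I gave mm where the tool takes m. The per-row cap kept it harmless and on the intended line. From here I'll use metres.

```bash
sed -i "s/'-> mm',(t\*1e3).round(1)/'-> m',t.round(4)/" h.py; python3 -c "
from h import *
to(.444,.089,.33,-15)"
```

```text
t 2.325 pos [0.3394 0.348  0.3662] rot [-3.1408e+00 -3.0000e-04 -2.6490e-01] F [ 1.81  0.02 -0.33] w 0.0435 -> m [0.1687 0.2226 0.036 ] turn -0.2
```

Request:
{"name": "play_rows", "arguments": {
  "targets": [
    [[0.034, 0.044, 0.007, 0], [0.068, 0.089, 0.014, 0], [0.101, 0.134, 0.022, 0], [0.135, 0.178, 0.029, 0], [0.1685, 0.2225, 0.036, 0]]
  ]
}}

```text
t: 2.95
eef_pos: [0.4436, 0.0893, 0.3304]
ee_rot: [-3.141, -0.001, -0.265]
force: [1.2, 1.0, 0.9]
width: 0.0397
```

```bash
cat > look.py <<'E'
from h import *
import sys
c=cp('wrist');im,d=cams.grab_frame('wrist');save(sys.argv[1]+'.png',im,1.4)
P=cloud('wrist',d,c);hsv=cv2.cvtColor(im,cv2.COLOR_RGB2HSV);np.savez('/tmp/'+sys.argv[1],im=im,P=P,d=d)
m=(abs(P[...,0]-.444)<.05)&(abs(P[...,1]-.089)<.05)&(P[...,2]>.012)&(P[...,2]<.045)&(hsv[...,0]<25)&(hsv[...,1]>80)
print('cam',c[1]);print('lug',m.sum(),P[m].min(0) if m.any() else '')
if m.any():
    print(cv2.minAreaRect(P[m][:,:2].astype(np.float32)))
    print(cv2.minAreaRect(P[m&(P[...,2]>.027)][:,:2].astype(np.float32)),np.percentile(P[m][:,2],[5,50,95,99]))
to(.444,.089,.33,-15)
E
python3 look.py w1
```

```text
cam [0.52261831 0.0685842  0.31063233]
lug 1410 [0.4108254 0.0683514 0.0122156]
((0.4461105465888977, 0.08514343202114105), (0.0185345821082592, 0.0688009187579155), 75.87987518310547)
((0.44701457023620605, 0.0860990434885025), (0.01635291799902916, 0.06727791577577591), 75.6056137084961) [0.02132352 0.03150616 0.03336336 0.03393733]
t 3.0 pos [0.4441 0.0849 0.3291] rot [ 3.1399e+00  8.0000e-04 -2.6820e-01] F [ 1.37 -3.81 -0.59] w 0.0401 -> m [-0.0012 -0.0039 -0.0009] turn -0.4
```

View pics/w1.png

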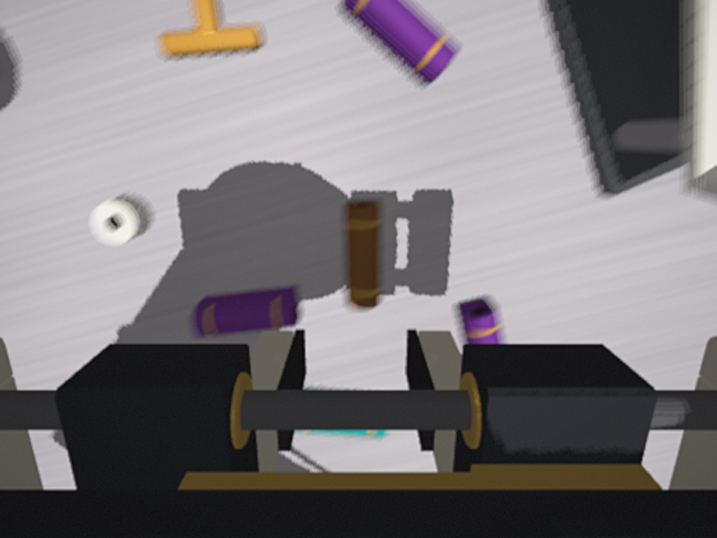

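The wrist view shows the lug at (363,255), aligned with the tool x axis, with the washers and purple look-alikes clear of the closing zone. The arm was still settling in that frame, so I'll let it settle and re-measure.

Request:
{"name": "play_rows", "arguments": {
  "targets": [
    [[0, 0, 0, 0], [0, 0, 0, 0], [0, 0, 0, 0], [0, 0, 0, 0]]
  ]
}}

```text
t: 3.5
eef_pos: [0.443, 0.0919, 0.3303]
ee_rot: [-3.141, -0.0, -0.264]
force: [0.1, -0.4, -0.6]
width: 0.0397
```

```bash
python3 look.py w2
```

```text
cam [0.52201793 0.0712488  0.31040433]
lug 1830 [0.41062289 0.06858825 0.01203336]
((0.44608455896377563, 0.08786635845899582), (0.02309475652873516, 0.07034897059202194), 75.79698944091797)
((0.44603365659713745, 0.08800675719976425), (0.01998262107372284, 0.07042644172906876), 74.74591064453125) [0.02218555 0.03105902 0.03333729 0.03392388]
t 3.55 pos [0.443  0.0918 0.3302] rot [-3.1413e+00 -2.0000e-04 -2.6430e-01] F [ 1.04 -0.52 -0.15] w 0.0402 -> m [0.0017 0.0024 0.0002] turn -0.1
```

Request:
{"name": "play_rows", "arguments": {
  "targets": [
    [[0.004, 0.003, 0.045, 0], [0.004, 0.003, 0.085, 0], [0.004, 0.003, 0.115, 0], [0.004, 0.003, 0.13, 0], [0.004, 0.003, 0.134, 0]]
  ]
}}

```text
t: 4.18
eef_pos: [0.446, 0.0873, 0.1952]
ee_rot: [3.14, 0.001, -0.265]
force: [-0.3, -0.5, 0.3]
width: 0.04
```

Request:
{"name": "play_rows", "arguments": {
  "targets": [
    [[0, 0, 0, 0], [0, 0, 0, 0], [0, 0, 0, 0]]
  ]
}}

```text
t: 4.55
eef_pos: [0.4464, 0.0872, 0.1968]
ee_rot: [-3.14, -0.001, -0.266]
force: [-0.6, 0.6, -0.9]
width: 0.0399
```

```bash
python3 -c "
from h import *
to(.446,.088,.195,-15)"
```

```text
t 4.55 pos [0.4464 0.0872 0.1968] rot [-3.1405e+00 -1.0000e-03 -2.6590e-01] F [-0.64  0.6  -0.89] w 0.0399 -> m [-0.0006 -0.0007  0.0018] turn -0.2
```

Request:
{"name": "play_rows", "arguments": {
  "targets": [
    [[0, 0, 0.001, 0], [0, 0, 0.001, 0], [0, 0, 0.001, 0], [0, 0, 0.001, 0]]
  ],
  "grip": 255,
  "newtons": 10
}}

```text
t: 5.05
eef_pos: [0.4462, 0.087, 0.1952]
ee_rot: [-3.142, -0.0, -0.266]
force: [-1.3, 0.4, 3.3]
width: 0.0237
```

Request:
{"name": "play_rows", "arguments": {
  "targets": [
    [[0, 0, -0.005, 0], [0, 0, -0.025, 0], [0, 0, -0.06, 0], [0, 0, -0.1, 0], [0, 0, -0.12, 0]]
  ]
}}

```text
t: 5.68
eef_pos: [0.4464, 0.0871, 0.3174]
ee_rot: [-3.14, -0.002, -0.266]
force: [0.6, 0.5, -1.7]
width: 0.0235
```

```bash
cat > nest.py <<'E'
from h import *
from scipy.optimize import least_squares
def frame(a,psi):
    n=np.array([-a[0],-a[1],1]);n/=np.linalg.norm(n)
    h=np.array([np.cos(psi),np.sin(psi)]);X=np.r_[h,a[:2]@h];X/=np.linalg.norm(X)
    return np.c_[X,np.cross(n,X),n]
if __name__=='__main__':
    for n in('top','side'):
        c=cp(n);z=np.load('/tmp/%s.npz'%n);im,d=z['im'],z['d'];P=cloud(n,d,c)
        a=np.array([.2587,.3141,-.0081 if n=='top' else -.0112])
        for psi in (9.,10.,11.):
            F=frame(a,np.deg2rad(psi))
            o=np.array([.475,-.195,0]);o[2]=a[:2]@o[:2]+a[2]
            L=(P-o)@F
            print(n,psi,'slopes',np.rad2deg(np.arcsin(F[2,:2])).round(1),'o',o.round(4))
            g=(d>0)&(abs(L[...,2])<.03)
            # fence tops: z in 9..20
            s=g&(L[...,2]>.010)&(L[...,2]<.02)
            A=L[s&(L[...,0]>.03)&(L[...,0]<.17)&(L[...,1]<.03)];k=np.polyfit(A[:,0],A[:,1],1)
            B=L[s&(L[...,1]>.03)&(L[...,1]<.12)&(L[...,0]<.03)];k2=np.polyfit(B[:,1],B[:,0],1)
            print(' side: slope',k[0].round(3),'y',np.percentile(A[:,1],[3,50,97]).round(4),'z',np.median(A[:,2]).round(4),len(A),' low: slope',k2[0].round(3),'x',np.percentile(B[:,0],[3,50,97]).round(4),'z',np.median(B[:,2]).round(4),len(B))
            C=L[g&(abs(L[...,2])<.005)]; print(' surf x max',np.percentile(C[:,0],[1,99]).round(4),'y',np.percentile(C[:,1],[1,99]).round(4))
E
python3 nest.py; python3 -c "
from h import *
to(.446,.088,.315,-15)"
```

```text
top 9.0 slopes [16.9 13.8] o [ 0.475  -0.195   0.0535]
 side: slope 1.092 y [-0.3292 -0.0225 -0.0134] z 0.0135 332  low: slope -1.201 x [-0.3293 -0.2794  0.0035] z 0.0141 540
 surf x max [-0.3519  0.325 ] y [-0.6198  0.2868]
top 10.0 slopes [17.2 13.5] o [ 0.475  -0.195   0.0535]
 side: slope 0.592 y [-0.2961 -0.0237 -0.0152] z 0.0134 304  low: slope -1.193 x [-0.3229 -0.2749  0.0046] z 0.0142 535
 surf x max [-0.3475  0.3144] y [-0.6252  0.2928]
top 11.0 slopes [17.4 13.2] o [ 0.475  -0.195   0.0535]
 side: slope 0.453 y [-0.2856 -0.0252 -0.0164] z 0.0135 300  low: slope -1.178 x [-0.3168 -0.27    0.0056] z 0.0142 529
 surf x max [-0.3427  0.3037] y [-0.6303  0.2987]
side 9.0 slopes [16.9 13.8] o [ 0.475  -0.195   0.0504]
 side: slope 0.672 y [-0.3162 -0.0214 -0.0098] z 0.0142 350  low: slope -0.94 x [-0.321  -0.2744  0.0057] z 0.0145 462
 surf x max [-0.8455  0.3167] y [-1.5047  0.3911]
side 10.0 slopes [17.2 13.5] o [ 0.475  -0.195   0.0504]
 side: slope 0.421 y [-0.3056 -0.0223 -0.0116] z 0.0142 340  low: slope -0.934 x [-0.3166 -0.2695  0.0069] z 0.0145 464
 surf x max [-0.8783  0.3061] y [-1.4948  0.3988]
side 11.0 slopes [17.4 13.2] o [ 0.475  -0.195   0.0504]
 side: slope 0.182 y [-0.289  -0.0238 -0.0128] z 0.0142 330  low: slope -0.882 x [-0.31   -0.2649  0.0081] z 0.0145 456
 surf x max [-0.9108  0.2955] y [-1.4876  0.4066]
t 5.675 pos [0.4464 0.0871 0.3174] rot [-3.1395e+00 -2.0000e-03 -2.6580e-01] F [ 0.61  0.55 -1.68] w 0.0235 -> m [-0.0006 -0.0008  0.0024] turn -0.2
```

```bash
python3 -c "
from h import *
to(.46,-.15,.40,9)"
```

```text
t 5.675 pos [0.4464 0.0871 0.3174] rot [-3.1395e+00 -2.0000e-03 -2.6580e-01] F [ 0.61  0.55 -1.68] w 0.0235 -> m [ 0.0756  0.225  -0.0829] turn -24.2
```

Request:
{"name": "play_rows", "arguments": {
  "targets": [
    [[0.01, 0.03, -0.03, -4], [0.025, 0.08, -0.06, -9], [0.045, 0.135, -0.083, -15], [0.065, 0.19, -0.083, -20], [0.0755, 0.225, -0.083, -24]]
  ]
}}

```text
t: 6.3
eef_pos: [0.4594, -0.1521, 0.3986]
ee_rot: [-3.142, -0.001, 0.154]
force: [-0.1, 0.3, -1.3]
width: 0.0238
```

Request:
{"name": "play_rows", "arguments": {
  "targets": [
    [[0, 0, 0, 0], [0, 0, 0, 0], [0, 0, 0, 0], [0, 0, 0, 0]]
  ]
}}

```text
t: 6.8
eef_pos: [0.46, -0.1491, 0.3982]
ee_rot: [-3.142, -0.0, 0.154]
force: [-0.1, 0.3, -0.9]
width: 0.0238
```

```bash
cat > look2.py <<'E'
from nest import *
import sys
c=cp('wrist');im,d=cams.grab_frame('wrist');save(sys.argv[1]+'.png',im,1.4)
P=cloud('wrist',d,c);np.savez('/tmp/'+sys.argv[1],im=im,P=P,d=d)
hsv=cv2.cvtColor(im,cv2.COLOR_RGB2HSV)
g=(d>0)&(P[...,2]>.04)&(P[...,2]<.17)&(P[...,0]>.43)&(P[...,0]<.68)&(P[...,1]<0)&(P[...,1]>-.28)
# plane by robust fit on seeds
a=np.array([.2587,.3141,-.010]);
for tol in(.008,.003,.002,.0015):
    r=P[...,2]-(P[...,0]*a[0]+P[...,1]*a[1]+a[2]);Q=P[g&(abs(r)<tol)&(hsv[...,1]<60)]
    a=np.linalg.lstsq(np.c_[Q[:,:2],np.ones(len(Q))],Q[:,2],rcond=None)[0]
print('plane',a,len(Q))
for psi in(8.,9.,10.,11.):
    F=frame(a,np.deg2rad(psi));o=np.array([.475,-.195,0]);o[2]=a[:2]@o[:2]+a[2]
    L=(P-o)@F;s=g&(L[...,2]>.010)&(L[...,2]<.018)
    A=L[s&(L[...,0]>.03)&(L[...,0]<.17)&(L[...,1]<.03)];B=L[s&(L[...,1]>.03)&(L[...,1]<.11)&(L[...,0]<.03)]
    def edge(u,v):  # upper edge of v along u bins
        e=[(u0+.005,v[(u>=u0)&(u<u0+.01)].max(),v[(u>=u0)&(u<u0+.01)].min()) for u0 in np.arange(.03,.17,.01) if ((u>=u0)&(u<u0+.01)).sum()>5]
        e=np.array(e);return [(np.polyfit(e[:,0],e[:,k],1)[0].round(3),np.median(e[:,k]).round(4)) for k in(1,2)] if len(e)>2 else None
    print(psi,np.rad2deg(np.arcsin(F[2,:2])).round(1),'o',o.round(4),'side in/out',edge(A[:,0],A[:,1]),np.median(A[:,2]).round(4),'low',edge(B[:,1],B[:,0]),np.median(B[:,2]).round(4) if len(B) else '')
    C=L[g&(abs(L[...,2])<.003)];print('  surf',np.percentile(C[:,0],[.5,99.5]).round(4),np.percentile(C[:,1],[.5,99.5]).round(4))
red=g&(hsv[...,1]>150)&((hsv[...,0]<6)|(hsv[...,0]>174))
print('red',red.sum(),L[red].mean(0) if red.any() else '');to(.46,-.15,.4,9)
E
python3 look2.py w3
```

```text
plane [ 0.25979433  0.31577388 -0.01068041] 22017
8.0 [16.8 14.2] o [ 0.475  -0.195   0.0511] side in/out [(np.float64(0.031), np.float64(-0.0099)), (np.float64(0.03), np.float64(-0.0229))] 0.0139 low [(np.float64(-0.034), np.float64(0.0059)), (np.float64(-0.083), np.float64(-0.007))] 0.0139
  surf [0.0052 0.1529] [-0.0114  0.1094]
9.0 [17.  13.9] o [ 0.475  -0.195   0.0511] side in/out [(np.float64(0.014), np.float64(-0.0115)), (np.float64(0.012), np.float64(-0.0244))] 0.0139 low [(np.float64(-0.017), np.float64(0.007)), (np.float64(-0.064), np.float64(-0.006))] 0.0139
  surf [0.0063 0.1538] [-0.0125  0.1073]
10.0 [17.3 13.6] o [ 0.475  -0.195   0.0511] side in/out [(np.float64(-0.004), np.float64(-0.0131)), (np.float64(-0.005), np.float64(-0.0261))] 0.0139 low [(np.float64(0.001), np.float64(0.0082)), (np.float64(-0.046), np.float64(-0.0046))] 0.0139
  surf [0.0073 0.155 ] [-0.014   0.1057]
11.0 [17.5 13.3] o [ 0.475  -0.195   0.0511] side in/out [(np.float64(-0.02), np.float64(-0.0149)), (np.float64(-0.021), np.float64(-0.0278))] 0.0139 low [(np.float64(0.018), np.float64(0.0094)), (np.float64(-0.028), np.float64(-0.003))] 0.0139
  surf [0.0081 0.1563] [-0.016   0.1044]
red 184 [ 0.00602017 -0.00101489  0.01080952]
t 6.85 pos [ 0.46   -0.1492  0.3982] rot [-3.1416e+00 -2.0000e-04  1.5420e-01] F [ 0.68  0.57 -1.65] w 0.0237 -> m [-0.0001  0.0008 -0.0018] turn -0.2
```

View pics/w3.png

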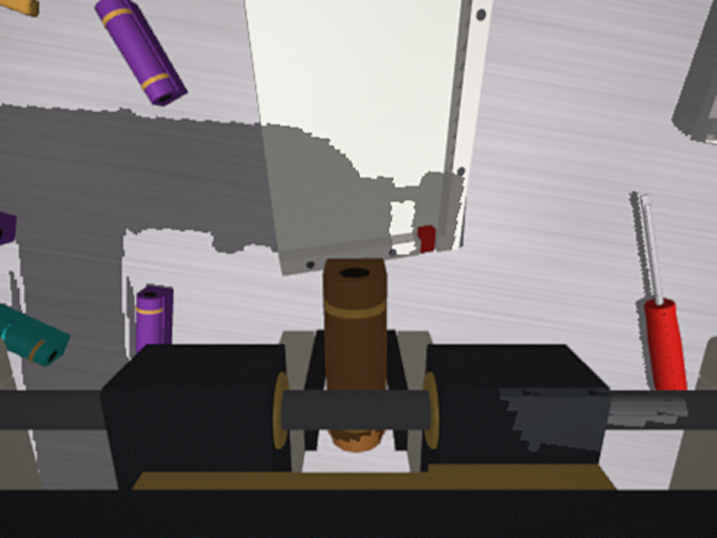

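The wrist view shows the lug held level and aligned with the tool, with its end at (355,270). The tell-tale is at (427,238), the low fence inner edge is near row 245, and the fences are clean. Next I'll compute the placement.

```bash
cat >> nest.py <<'E'
A0=np.array([.2598,.3158,-.0107]);F0=frame(A0,np.deg2rad(9.8));o0=np.array([.475,-.195,0]);o0[2]=A0[:2]@o0[:2]+A0[2]
C0=o0+F0@np.array([.0082,-.013,0])
def W(x,y,z): return C0+F0@np.array([x,y,z])
E
python3 - <<'E'
from nest import *
print('corner',C0,'F',F0.round(3))
g=W(.115,.030,.0195);t=g+[0,0,.1756];print('final tcp',t.round(4));
to(*(t+[0,0,.025]),12)
E
```

```text
corner [ 0.48579928 -0.20591802  0.05048174] F [[ 0.941 -0.237 -0.24 ]
 [ 0.163  0.942 -0.292]
 [ 0.296  0.236  0.926]]
final tcp [ 0.5822 -0.1646  0.2852]
t 6.85 pos [ 0.46   -0.1492  0.3982] rot [-3.1416e+00 -2.0000e-04  1.5420e-01] F [ 0.68  0.57 -1.65] w 0.0237 -> m [0.1184 0.034  0.088 ] turn -3.2
```

Request:
{"name": "play_rows", "arguments": {
  "targets": [
    [[0.03, 0.01, 0.01, -1], [0.06, 0.02, 0.03, -2], [0.09, 0.029, 0.055, -3], [0.11, 0.034, 0.075, -3], [0.1185, 0.034, 0.085, -3]]
  ]
}}

```text
t: 7.48
eef_pos: [0.5829, -0.165, 0.3114]
ee_rot: [-3.141, 0.002, 0.206]
force: [0.0, 0.1, -0.2]
width: 0.0241
```

Request:
{"name": "play_rows", "arguments": {
  "targets": [
    [[0, 0, 0, 0], [0, 0, 0, 0], [0, 0, 0, 0], [0, 0, 0, 0]]
  ],
  "newtons": 4
}}

```text
t: 7.98
eef_pos: [0.582, -0.1655, 0.314]
ee_rot: [3.141, -0.001, 0.205]
force: [-0.5, 1.1, -1.4]
width: 0.024
```

```bash
cat > lug.py <<'E'
# lug pose in plate frame from top/side cameras, bronze pixels
from nest import *
def lug(n,tag=None):
    c=cp(n);im,d=cams.grab_frame(n);P=cloud(n,d,c);hsv=cv2.cvtColor(im,cv2.COLOR_RGB2HSV)
    L=(P-C0)@F0
    m=(d>0)&(hsv[...,0]<25)&(hsv[...,0]>5)&(hsv[...,1]>90)&(L[...,2]>.004)&(L[...,2]<.08)&(L[...,0]>-.02)&(L[...,0]<.2)&(L[...,1]>-.03)&(L[...,1]<.12)
    m=cv2.morphologyEx(m.astype(np.uint8),cv2.MORPH_OPEN,np.ones((2,2)))>0
    if tag: save(tag+'.png',im[100:230,220:360],4)
    if m.sum()<20: print(n,'few',m.sum());return
    Q=L[m];r=cv2.minAreaRect(Q[:,:2].astype(np.float32))
    top=Q[Q[:,2]>np.percentile(Q[:,2],60)]
    print(n,m.sum(),'x',np.percentile(Q[:,0],[2,98]).round(4),'y',np.percentile(Q[:,1],[2,98]).round(4),'z',np.percentile(Q[:,2],[5,50,95]).round(4),'dz/dx',np.polyfit(Q[:,0],Q[:,2],1)[0].round(3),'dy/dx',np.polyfit(Q[:,0],Q[:,1],1)[0].round(3))
if __name__=='__main__':
    import sys
    for n in('top','side'): lug(n, n+sys.argv[1] if len(sys.argv)>1 else None)
    t=W(.115,.030,.0195)+[0,0,.1756];to(*t,12)
E
python3 lug.py
```

```text
top 47 x [0.078  0.1041] y [0.0157 0.0475] z [0.017  0.0631 0.0691] dz/dx 2.099 dy/dx 0.608
side 34 x [0.0635 0.1404] y [-0.1479  0.0544] z [-0.0398  0.0288  0.0655] dz/dx 0.446 dy/dx 1.733
t 8.075 pos [ 0.582  -0.1655  0.3137] rot [ 3.1414e+00 -9.0000e-04  2.0520e-01] F [ 0.49  0.14 -1.2 ] w 0.0239 -> m [ 0.0003 -0.0008  0.0284] turn -0.2
```

Request:
{"name": "play_rows", "arguments": {
  "targets": [
    [[0, 0, 0.005, 0], [0, 0, 0.01, 0], [0, 0, 0.014, 0], [0, 0, 0.014, 0], [0, 0, 0.014, 0]]
  ]
}}

```text
t: 8.7
eef_pos: [0.5823, -0.1655, 0.299]
ee_rot: [3.142, 0.0, 0.205]
force: [-0.3, 0.1, -1.2]
width: 0.0241
```

Request:
{"name": "play_rows", "arguments": {
  "targets": [
    [[0, 0, 0.002, 0], [0, 0, 0.004, 0], [0, 0, 0.005, 0], [0, 0, 0.005, 0]]
  ]
}}

```text
t: 9.2
eef_pos: [0.5822, -0.1655, 0.294]
ee_rot: [3.142, 0.0, 0.205]
force: [-0.1, -0.0, -0.0]
width: 0.024
```

Request:
{"name": "play_rows", "arguments": {
  "targets": [
    [[0, 0, 0.001, 0], [0, 0, 0.002, 0], [0, 0, 0.003, 0], [0, 0, 0.003, 0]]
  ],
  "newtons": 3
}}

```text
t: 9.7
eef_pos: [0.5822, -0.1655, 0.2909]
ee_rot: [-3.142, 0.0, 0.205]
force: [0.2, -0.8, -1.1]
width: 0.024
```

Request:
{"name": "play_rows", "arguments": {
  "targets": [
    [[0, 0, 0.001, 0], [0, 0, 0.002, 0], [0, 0, 0.003, 0], [0, 0, 0.003, 0]]
  ]
}}

```text
t: 10.2
eef_pos: [0.5822, -0.1655, 0.2882]
ee_rot: [3.141, 0.0, 0.205]
force: [-0.8, -0.9, 0.1]
width: 0.0241
```

Request:
{"name": "play_rows", "arguments": {
  "targets": [
    [[0, 0, 0.001, 0], [0, 0, 0.002, 0], [0, 0, 0.002, 0], [0, 0, 0.002, 0]]
  ]
}}

```text
t: 10.7
eef_pos: [0.5823, -0.1655, 0.2862]
ee_rot: [3.141, -0.0, 0.205]
force: [-1.3, -1.6, 3.4]
width: 0.0241
```

```bash
cat > look3.py <<'E'
from nest import *
import sys
c=cp('wrist');im,d=cams.grab_frame('wrist');save(sys.argv[1]+'.png',im,1.4)
P=cloud('wrist',d,c);L=(P-C0)@F0;hsv=cv2.cvtColor(im,cv2.COLOR_RGB2HSV)
m=(d>0)&(hsv[...,0]<25)&(hsv[...,0]>3)&(hsv[...,1]>90)&(L[...,2]>.004)&(L[...,2]<.07)&(abs(L[...,0]-.1)<.1)&(abs(L[...,1]-.04)<.06)
print(m.sum());Q=L[m]
for x0 in np.arange(0,.18,.01):
    q=Q[(Q[:,0]>=x0)&(Q[:,0]<x0+.01)]
    if len(q)>10: k=np.percentile(q[:,2],98); t=q[q[:,2]>k-.003];print(x0.round(2),len(q),'top z',k.round(4),'y of ridge',t[:,1].mean().round(4),'ymin/max',np.percentile(q[:,1],[2,98]).round(4))
E
python3 look3.py w4; python3 lug.py
```

```text
4151
0.08 127 top z 0.0345 y of ridge 0.0314 ymin/max [0.025  0.0382]
0.1 116 top z 0.0333 y of ridge 0.0272 ymin/max [0.0188 0.0419]
0.11 558 top z 0.0346 y of ridge 0.0313 ymin/max [0.0189 0.042 ]
0.12 632 top z 0.0346 y of ridge 0.0316 ymin/max [0.0195 0.0423]
0.13 666 top z 0.0349 y of ridge 0.032 ymin/max [0.0206 0.0424]
0.14 1983 top z 0.0343 y of ridge 0.032 ymin/max [0.0196 0.0422]
0.15 57 top z 0.0334 y of ridge 0.0314 ymin/max [0.0185 0.0371]
top 41 x [0.0729 0.0937] y [0.016 0.04 ] z [0.0036 0.0327 0.0369] dz/dx 1.253 dy/dx 0.058
side 22 x [0.0722 0.0952] y [-0.0062  0.0418] z [0.0009 0.0092 0.0325] dz/dx -0.122 dy/dx 1.754
t 10.85 pos [ 0.5823 -0.1655  0.2862] rot [ 3.1415e+00 -1.0000e-04  2.0530e-01] F [-0.43 -1.93  2.57] w 0.0241 -> m [ 0.0002 -0.0008  0.0009] turn -0.2
```

View pics/w4.png

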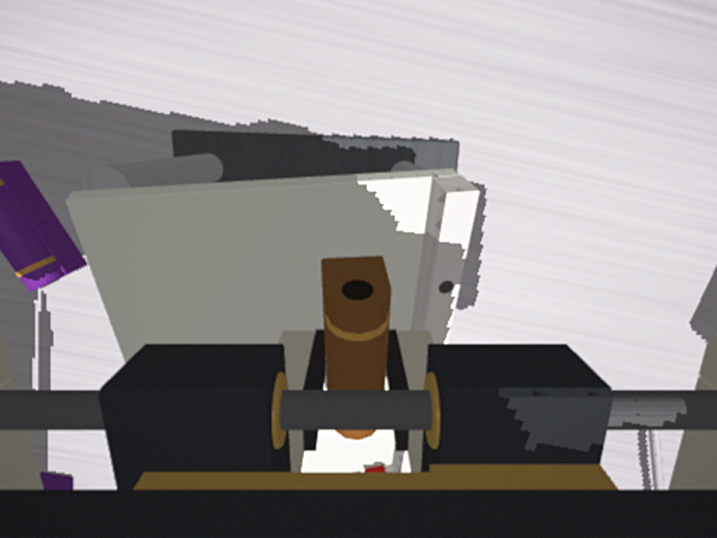

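The wrist view shows the lug's uphill end at (355,275), already pitched flat to the plate (its top is parallel to within 1 mm). Next I'll check roll from its end face.

```bash
cat > roll.py <<'E'
from nest import *
c=cp('wrist');im,d=cams.grab_frame('wrist')
P=cloud('wrist',d,c);L=(P-C0)@F0;hsv=cv2.cvtColor(im,cv2.COLOR_RGB2HSV)
m=(d>0)&(hsv[...,0]<25)&(hsv[...,0]>3)&(hsv[...,1]>90)&(L[...,2]>-.004)&(L[...,2]<.05)&(L[...,0]>.139)&(L[...,0]<.16)&(abs(L[...,1]-.04)<.06)
Q=L[m]
for z0 in np.arange(-.002,.036,.003):
    q=Q[(Q[:,2]>=z0)&(Q[:,2]<z0+.003)]
    if len(q)>8: print('z',(z0+.0015).round(4),len(q),'y',np.percentile(q[:,1],[3,97]).round(4),'x',np.median(q[:,0]).round(4))
for y0 in np.arange(.018,.045,.003):
    q=Q[(Q[:,1]>=y0)&(Q[:,1]<y0+.003)]
    if len(q)>8: print('y',(y0+.0015).round(4),'zmin',np.percentile(q[:,2],2).round(4))
E
python3 roll.py
```

```text
z 0.0025 33 y [0.0292 0.04  ] x 0.1489
z 0.0055 133 y [0.0185 0.0398] x 0.1493
z 0.0085 146 y [0.0184 0.0406] x 0.1492
z 0.0115 158 y [0.0192 0.0411] x 0.1493
z 0.0145 155 y [0.0194 0.0413] x 0.1492
z 0.0175 154 y [0.0199 0.0417] x 0.1493
z 0.0205 144 y [0.0202 0.0428] x 0.1492
z 0.0235 149 y [0.0199 0.0424] x 0.1491
z 0.0265 185 y [0.0206 0.0421] x 0.1488
z 0.0295 281 y [0.0226 0.0412] x 0.1486
z 0.0325 512 y [0.0244 0.0387] x 0.1453
z 0.0355 120 y [0.028  0.0351] x 0.1434
y 0.0195 zmin 0.0051
y 0.0225 zmin 0.0052
y 0.0255 zmin 0.005
y 0.0285 zmin 0.0043
y 0.0315 zmin 0.0036
y 0.0345 zmin 0.0042
y 0.0375 zmin 0.0031
y 0.0405 zmin 0.0051
y 0.0435 zmin 0.0178
```

Request:
{"name": "play_rows", "arguments": {
  "targets": [
    [[0, 0, 0.001, 0], [0, 0, 0.002, 0], [0, 0, 0.002, 0], [0, 0, 0.002, 0]]
  ]
}}

```text
t: 11.4
eef_pos: [0.5822, -0.1654, 0.284]
ee_rot: [-3.141, 0.0, 0.205]
force: [0.5, -2.3, 2.3]
width: 0.025
```

```bash
python3 roll.py
```

```text
z 0.0025 80 y [0.0196 0.0407] x 0.1484
z 0.0055 140 y [0.0193 0.0412] x 0.1485
z 0.0085 152 y [0.0195 0.0419] x 0.1485
z 0.0115 174 y [0.0195 0.042 ] x 0.1485
z 0.0145 176 y [0.0201 0.0421] x 0.1484
z 0.0175 149 y [0.0199 0.0423] x 0.1485
z 0.0205 156 y [0.02   0.0425] x 0.1484
z 0.0235 170 y [0.0192 0.0419] x 0.1483
z 0.0265 167 y [0.0213 0.0408] x 0.1482
z 0.0295 307 y [0.0218 0.0398] x 0.1477
z 0.0325 479 y [0.0247 0.0369] x 0.1444
z 0.0355 9 y [0.028  0.0323] x 0.144
y 0.0195 zmin 0.0034
y 0.0225 zmin 0.0031
y 0.0255 zmin 0.0039
y 0.0285 zmin 0.0035
y 0.0315 zmin 0.0035
y 0.0345 zmin 0.003
y 0.0375 zmin 0.0033
y 0.0405 zmin 0.0032
y 0.0435 zmin 0.0118
```

Request:
{"name": "play_rows", "arguments": {
  "targets": [
    [[0, 0, 0.0007, 0], [0, 0, 0.001, 0], [0, 0, 0.001, 0], [0, 0, 0.001, 0]]
  ]
}}

```text
t: 11.95
eef_pos: [0.5822, -0.1655, 0.2831]
ee_rot: [3.142, 0.0, 0.205]
force: [0.0, -2.2, 3.1]
width: 0.0251
```

Request:
{"name": "play_rows", "arguments": {
  "targets": [
    [[0, 0, -0.001, 0], [0, 0, -0.012, 0], [0, 0, -0.05, 0], [0, 0, -0.1, 0], [0, 0, -0.12, 0]]
  ],
  "grip": 104
}}

```text
t: 12.58
eef_pos: [0.5827, -0.1654, 0.4073]
ee_rot: [3.14, -0.005, 0.206]
force: [-0.1, -1.0, -1.3]
width: 0.0516
```

```bash
python3 look3.py w5; python3 lug.py A
```

```text
1474
0.0 43 top z 0.0329 y of ridge 0.011 ymin/max [0.0035 0.0238]
0.01 146 top z 0.0335 y of ridge 0.0121 ymin/max [0.0039 0.0238]
0.02 159 top z 0.0332 y of ridge 0.012 ymin/max [0.0038 0.0237]
0.03 164 top z 0.0331 y of ridge 0.0122 ymin/max [0.0043 0.0238]
0.04 175 top z 0.0335 y of ridge 0.0123 ymin/max [0.0035 0.0238]
0.05 185 top z 0.0335 y of ridge 0.0121 ymin/max [0.0037 0.0237]
0.06 197 top z 0.0335 y of ridge 0.0122 ymin/max [0.0028 0.0236]
0.07 405 top z 0.0327 y of ridge 0.012 ymin/max [0.0019 0.0235]
top 228 x [-0.0026  0.068 ] y [0.0038 0.0232] z [0.0155 0.0311 0.0359] dz/dx 1.347 dy/dx 0.665
side 328 x [-0.0013  0.0698] y [0.0021 0.0267] z [0.004  0.0201 0.0322] dz/dx 1.126 dy/dx 1.948
t 12.725 pos [ 0.5823 -0.1653  0.4049] rot [ 3.1413 -0.0032  0.2054] F [-0.89 -0.13 -1.45] w 0.0518 -> m [-0.0003 -0.0007  0.1197] turn -0.2
```

View pics/w5.png

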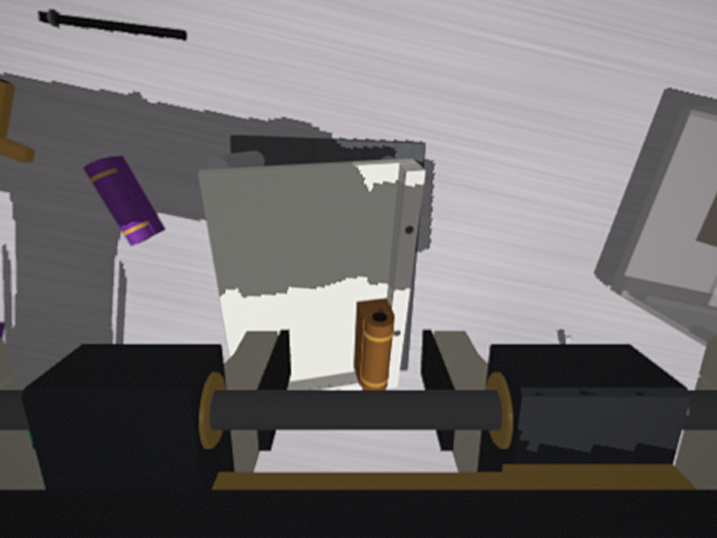

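It worked. The lug slid down untouched and lies in the corner against the side fence (ridge at y = 12 mm, straight), at (375,345) in the wrist view. Now I'll go to the uphill end with closed fingers, turned 90°.

Run:
```python
from nest import *
d=np.load('/tmp/w5.npz') if False else None
c=cp('wrist');im,dd=cams.grab_frame('wrist');P=cloud('wrist',dd,c);L=(P-C0)@F0;hsv=cv2.cvtColor(im,cv2.COLOR_RGB2HSV)
m=(dd>0)&(hsv[...,0]<25)&(hsv[...,0]>3)&(hsv[...,1]>90)&(L[...,2]>.004)&(L[...,2]<.025)&(abs(L[...,0]-.07)<.03)&(abs(L[...,1]-.012)<.02)
print('end face x',np.percentile(L[m][:,0],[50,80,95]).round(4))
print('q',arm.get_state()['q'].round(3))
h=np.array([np.cos(np.deg2rad(9.8)),np.sin(np.deg2rad(9.8)),0])
t=W(.0895,.012,.020)+.021*h+[0,0,.1781];print(t)
to(*(t+[0,0,.05]),99.8);to(*(t+[0,0,.05]),-80.2)
```

```text
end face x [0.0735 0.0742 0.0747]
q [ 0.046  0.245 -0.151 -0.    -1.174  1.731]
[ 0.5830845  -0.18232925  0.27640844]
t 12.775 pos [ 0.582  -0.1653  0.4035] rot [-3.1413e+00 -1.0000e-03  2.0520e-01] F [-0.55 -0.54 -0.73] w 0.052 -> m [-0.0025  0.0169  0.0771] turn -88.0
t 12.775 pos [ 0.582  -0.1653  0.4035] rot [-3.1413e+00 -1.0000e-03  2.0520e-01] F [-0.55 -0.54 -0.73] w 0.052 -> m [-0.0025  0.0169  0.0771] turn 92.0
```

Request:
{"name": "play_rows", "arguments": {
  "targets": [
    [[0, 0.004, 0.01, 10], [0, 0.008, 0.02, 20], [-0.001, 0.012, 0.03, 30], [-0.002, 0.015, 0.04, 40], [-0.002, 0.017, 0.05, 50]]
  ],
  "grip": 255,
  "newtons": 20
}}

```text
t: 13.4
eef_pos: [0.5833, -0.1825, 0.3513]
ee_rot: [3.14, 0.002, -0.673]
force: [-1.1, -0.2, 0.0]
width: 0.0075
```

Request:
{"name": "play_rows", "arguments": {
  "targets": [
    [[0, 0, 0, 10], [0, 0, 0.01, 20], [0, 0, 0.02, 30], [0, 0, 0.027, 40], [0, 0, 0.027, 42]]
  ]
}}

```text
t: 14.02
eef_pos: [0.5832, -0.1824, 0.3243]
ee_rot: [3.138, 0.001, -1.401]
force: [-0.5, 0.6, 0.1]
width: 0.0007
```

Request:
{"name": "play_rows", "arguments": {
  "targets": [
    [[0, 0, 0, 0], [0, 0, 0, 0], [0, 0, 0, 0]]
  ]
}}

```text
t: 14.4
eef_pos: [0.5838, -0.1825, 0.3263]
ee_rot: [-3.141, -0.0, -1.399]
force: [-0.1, -0.1, -0.5]
width: 0.0005
```

```bash
cat > pre.py <<'E'
from nest import *
import sys
h=np.array([np.cos(np.deg2rad(9.8)),np.sin(np.deg2rad(9.8)),0])
x,z=map(float,sys.argv[1:3])
to(*(W(x,.012,z)+.021*h+[0,0,.1781]),-80.2)
# where tip front (contact edge) is now, plate coords
s=arm.get_state();print('front tip in plate mm',(1e3*(s['eef_pos']-[0,0,.1781]-.021*h-C0)@F0).round(1))
M=R.from_euler('xyz',s['ee_rot']).as_matrix();print('1mm down-slope (tool)',(-F0[:,0])@M,' press -n',(-F0[:,2])@M)
E
python3 pre.py .0895 .020
```

```text
t 14.4 pos [ 0.5838 -0.1825  0.3263] rot [-3.1411e+00 -1.0000e-04 -1.3993e+00] F [-0.05 -0.15 -0.48] w 0.0005 -> m [-0.0003  0.0006  0.0499] turn 0.0
front tip in plate mm [104.9  23.4  66.1]
1mm down-slope (tool) [-4.86507535e-04  9.55353713e-01  2.95464120e-01]  press -n [-0.24702382 -0.28642236  0.92571133]
```

Request:
{"name": "play_rows", "arguments": {
  "targets": [
    [[0, 0, 0.015, 0], [0, 0, 0.03, 0], [0, 0, 0.04, 0], [0, 0, 0.045, 0], [0, 0, 0.045, 0]]
  ]
}}

```text
t: 15.02
eef_pos: [0.5837, -0.1825, 0.2806]
ee_rot: [3.141, 0.0, -1.4]
force: [0.3, -0.1, -0.6]
width: 0.0006
```

Request:
{"name": "play_rows", "arguments": {
  "targets": [
    [[0, 0, 0.002, 0], [0, 0, 0.004, 0], [0, 0, 0.005, 0], [0, 0, 0.005, 0]]
  ]
}}

```text
t: 15.52
eef_pos: [0.5837, -0.1825, 0.2761]
ee_rot: [-3.142, -0.0, -1.4]
force: [-0.3, 0.3, -0.0]
width: 0.0002
```

```bash
python3 pre.py .0755 .020; python3 lug.py B; python3 -c "
import cv2,numpy as np
a=cv2.imread('pics/topB.png');b=cv2.imread('pics/sideB.png');cv2.imwrite('pics/B.png',cv2.resize(np.hstack([a,b]),(800,371)))"
```

```text
t 15.525 pos [ 0.5837 -0.1825  0.2761] rot [-3.1415 -0.     -1.4004] F [-0.34  0.27 -0.  ] w 0.0002 -> m [-0.0003  0.014   0.0039] turn -0.0
front tip in plate mm [90.  11.6 19.7]
1mm down-slope (tool) [6.40126507e-04 9.55247582e-01 2.95806774e-01]  press -n [-0.24731202 -0.28646663  0.92562068]
top 82 x [-0.0044  0.0244] y [0.0031 0.0229] z [0.0119 0.0302 0.0351] dz/dx 0.445 dy/dx 0.262
side 323 x [-0.0011  0.0691] y [0.0058 0.0266] z [0.0043 0.0197 0.032 ] dz/dx 0.721 dy/dx 1.235
t 15.625 pos [ 0.5837 -0.1825  0.2762] rot [-3.1414e+00 -1.0000e-04 -1.4004e+00] F [0.44 0.85 0.55] w 0.0004 -> m [-0.0179 -0.0016 -0.0091] turn -92.2
```

View pics/B.png

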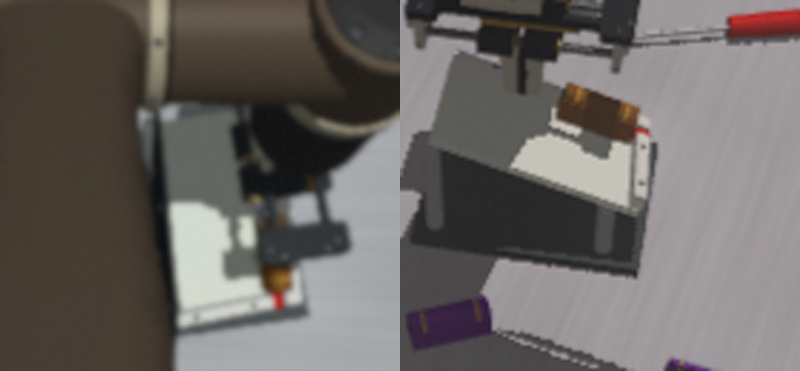

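The side view shows the closed fingers at (523,85) just uphill of the lug's end at (562,100), clear of the plate. Next I'll advance down the slope.

Request:
{"name": "play_rows", "arguments": {
  "targets": [
    [[0, 0.003, 0.001, 0], [0, 0.006, 0.002, 0], [0, 0.0096, 0.003, 0], [0, 0.0096, 0.003, 0]]
  ]
}}

```text
t: 16.12
eef_pos: [0.5739, -0.1842, 0.273]
ee_rot: [3.141, 0.0, -1.401]
force: [0.5, 0.1, 0.0]
width: 0.0003
```

Request:
{"name": "play_rows", "arguments": {
  "targets": [
    [[0, 0.001, 0.0003, 0], [0, 0.002, 0.0006, 0], [0, 0.0029, 0.0009, 0], [0, 0.0029, 0.0009, 0]]
  ]
}}

```text
t: 16.62
eef_pos: [0.5714, -0.1846, 0.2722]
ee_rot: [3.142, 0.0, -1.4]
force: [-0.3, 0.0, 1.0]
width: 0.0006
```

Request:
{"name": "play_rows", "arguments": {
  "targets": [
    [[0, 0.001, 0.0003, 0], [0, 0.0019, 0.0006, 0], [0, 0.0019, 0.0006, 0]]
  ]
}}

```text
t: 17.0
eef_pos: [0.5695, -0.185, 0.2716]
ee_rot: [3.142, 0.0, -1.4]
force: [1.0, -0.4, 0.0]
width: 0.0004
```

Request:
{"name": "play_rows", "arguments": {
  "targets": [
    [[0, 0.001, 0.0003, 0], [0, 0.0019, 0.0006, 0], [0, 0.0019, 0.0006, 0]]
  ]
}}

```text
t: 17.38
eef_pos: [0.5676, -0.1853, 0.271]
ee_rot: [3.142, 0.0, -1.401]
force: [0.3, 0.6, -0.4]
width: 0.0003
```

Request:
{"name": "play_rows", "arguments": {
  "targets": [
    [[0, 0.001, 0.0003, 0], [0, 0.0019, 0.0006, 0], [0, 0.0019, 0.0006, 0]]
  ]
}}

```text
t: 17.75
eef_pos: [0.5657, -0.1856, 0.2704]
ee_rot: [3.141, 0.0, -1.4]
force: [-0.3, -0.5, 0.1]
width: 0.0002
```

Request:
{"name": "play_rows", "arguments": {
  "targets": [
    [[0, 0.0005, 0.0002, 0], [0, 0.001, 0.0003, 0], [0, 0.001, 0.0003, 0]]
  ]
}}

```text
t: 18.12
eef_pos: [0.5648, -0.1858, 0.2701]
ee_rot: [-3.142, 0.0, -1.4]
force: [0.3, -0.1, 0.1]
width: 0.0005
```

Request:
{"name": "play_rows", "arguments": {
  "targets": [
    [[0, 0.001, 0.0003, 0], [0, 0.0019, 0.0006, 0], [0, 0.0019, 0.0006, 0]]
  ]
}}

```text
t: 18.5
eef_pos: [0.5628, -0.1861, 0.2695]
ee_rot: [3.142, 0.0, -1.4]
force: [0.0, 0.6, -0.4]
width: 0.0002
```

Request:
{"name": "play_rows", "arguments": {
  "targets": [
    [[0, 0.001, 0.0003, 0], [0, 0.0019, 0.0006, 0], [0, 0.0019, 0.0006, 0]]
  ]
}}

```text
t: 18.88
eef_pos: [0.5618, -0.1863, 0.2695]
ee_rot: [-3.139, -0.001, -1.4]
force: [4.6, 1.7, 1.4]
width: 0.0004
```

```bash
python3 pre.py .0755 .020; python3 -c "
from lug import *
lug('side','sC')
im=cv2.imread('pics/sC.png');cv2.imwrite('pics/sC2.png',cv2.resize(im[:,:],(700,650))[:600])"
```

```text
t 18.875 pos [ 0.5618 -0.1863  0.2695] rot [-3.1393e+00 -5.0000e-04 -1.4001e+00] F [4.57 1.69 1.42] w 0.0004 -> m [-0.0003 -0.0083 -0.0028] turn -0.0
front tip in plate mm [66.8 11.6 19.9]
1mm down-slope (tool) [1.83443993e-04 9.55903244e-01 2.93681722e-01]  press -n [-0.24771434 -0.28448514  0.92612408]
side 316 x [0.0002 0.0691] y [0.0098 0.0277] z [0.004  0.0197 0.0324] dz/dx 1.179 dy/dx 2.028
```

View pics/sC2.png

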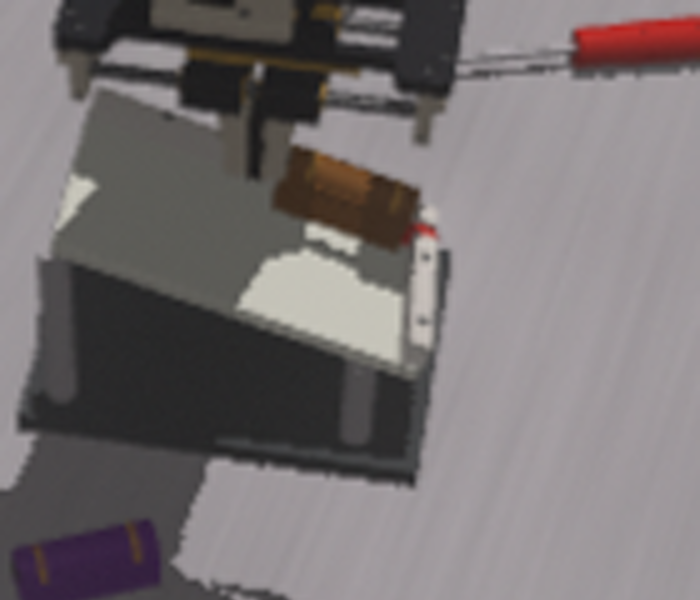

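The side view shows the finger tip just touching the lug's uphill end, at about (283,175). The tips are slimmer than assumed (about 24 mm closed), so I can contact lower on the end face. I'll back off, lower 5 mm, and push.

Request:
{"name": "play_rows", "arguments": {
  "targets": [
    [[0, -0.002, 0, 0], [0, -0.0035, 0.002, 0], [0, -0.0035, 0.005, 0], [0, -0.0035, 0.005, 0]]
  ]
}}

```text
t: 19.42
eef_pos: [0.5643, -0.1857, 0.2634]
ee_rot: [3.141, 0.0, -1.401]
force: [1.3, 1.3, -0.1]
width: 0.0005
```

Request:
{"name": "play_rows", "arguments": {
  "targets": [
    [[0, 0.001, 0.0003, 0], [0, 0.002, 0.0006, 0], [0, 0.002, 0.0006, 0]]
  ]
}}

```text
t: 19.8
eef_pos: [0.5634, -0.186, 0.264]
ee_rot: [-3.139, -0.001, -1.4]
force: [3.3, 2.6, 1.5]
width: 0.0003
```

Request:
{"name": "play_rows", "arguments": {
  "targets": [
    [[0, 0.0005, 0.0002, 0], [0, 0.001, 0.0004, 0], [0, 0.001, 0.0004, 0]]
  ]
}}

```text
t: 20.18
eef_pos: [0.5628, -0.1861, 0.2639]
ee_rot: [-3.138, -0.001, -1.4]
force: [4.9, 3.0, 1.9]
width: 0.0002
```

Request:
{"name": "play_rows", "arguments": {
  "targets": [
    [[0, 0.0005, 0.0002, 0], [0, 0.001, 0.0004, 0], [0, 0.001, 0.0004, 0]]
  ]
}}

```text
t: 20.55
eef_pos: [0.5618, -0.1862, 0.2635]
ee_rot: [-3.138, -0.001, -1.4]
force: [5.0, 3.4, 1.8]
width: 0.0006
```

Request:
{"name": "play_rows", "arguments": {
  "targets": [
    [[0, 0.0005, 0.0002, 0], [0, 0.001, 0.0004, 0], [0, 0.001, 0.0004, 0]]
  ]
}}

```text
t: 20.92
eef_pos: [0.5608, -0.1864, 0.2631]
ee_rot: [-3.138, -0.001, -1.4]
force: [5.6, 2.5, 2.1]
width: 0.0005
```

Request:
{"name": "play_rows", "arguments": {
  "targets": [
    [[0, 0.0005, 0.0002, 0], [0, 0.001, 0.0004, 0], [0, 0.001, 0.0004, 0]]
  ]
}}

```text
t: 21.3
eef_pos: [0.5599, -0.1865, 0.2627]
ee_rot: [-3.138, -0.001, -1.4]
force: [5.4, 4.1, 2.0]
width: 0.0007
```

Request:
{"name": "play_rows", "arguments": {
  "targets": [
    [[0, 0.0005, 0.0002, 0], [0, 0.001, 0.0004, 0], [0, 0.001, 0.0004, 0]]
  ]
}}

```text
t: 21.68
eef_pos: [0.5589, -0.1867, 0.2623]
ee_rot: [-3.138, -0.001, -1.4]
force: [4.7, 4.1, 2.1]
width: 0.0006
```

Request:
{"name": "play_rows", "arguments": {
  "targets": [
    [[0, 0.0005, 0.0002, 0], [0, 0.001, 0.0004, 0], [0, 0.001, 0.0004, 0]]
  ]
}}

```text
t: 22.05
eef_pos: [0.5582, -0.1868, 0.2621]
ee_rot: [-3.137, -0.001, -1.4]
force: [5.6, 4.6, 2.8]
width: 0.0005
```

Request:
{"name": "play_rows", "arguments": {
  "targets": [
    [[0, 0.0004, 0.0001, 0], [0, 0.0008, 0.0003, 0], [0, 0.0008, 0.0003, 0]]
  ]
}}

```text
t: 22.42
eef_pos: [0.558, -0.1868, 0.2621]
ee_rot: [-3.135, -0.001, -1.399]
force: [8.2, 5.2, 2.8]
width: 0.0001
```

Request:
{"name": "play_rows", "arguments": {
  "targets": [
    [[0, 0.0003, 0.0001, 0], [0, 0.0006, 0.0002, 0], [0, 0.0006, 0.0002, 0]]
  ]
}}

```text
t: 22.8
eef_pos: [0.5578, -0.1868, 0.2622]
ee_rot: [-3.134, -0.001, -1.399]
force: [8.2, 5.3, 3.0]
width: 0.0004
```

Run:
```python
from lug import *
f=[]
for i in range(6):
    f.append(arm.get_state()['force']); lug('side') if i==0 else cams.grab_frame('side')
print('F in plate axes',np.array(f)@F0); print(np.mean(f,0)@F0)
```

```text
side 316 x [-0.0039  0.0633] y [0.0103 0.0262] z [0.0045 0.0204 0.0325] dz/dx 0.025 dy/dx 0.027
F in plate axes [[ 9.4173582   3.75195119 -0.74309618]
 [ 9.99704451  4.02303544  0.14886676]
 [ 9.04527696  3.81493232 -0.24418071]
 [ 8.84877869  4.30010685 -0.90811536]
 [ 9.22737619  3.11465891  1.01430178]
 [ 9.51406394  4.43050658  0.66970908]]
[ 9.34164975  3.90586521 -0.0104191 ]
```

Request:
{"name": "play_rows", "arguments": {
  "targets": [
    [[0, 0.0004, 0.0001, 0], [0, 0.0008, 0.0002, 0], [0, 0.0008, 0.0002, 0]]
  ]
}}

```text
t: 23.48
eef_pos: [0.5574, -0.1868, 0.2623]
ee_rot: [-3.133, -0.002, -1.399]
force: [8.7, 6.7, 3.8]
width: 0.0005
```

```bash
cat > fx.py <<'E'
from lug import *
f=[]
for i in range(4): f.append(arm.get_state()['force']); cams.grab_frame('side')
print(np.mean(f,0)@F0)
E
python3 fx.py
```

```text
[10.88399836  4.49845934 -0.62811187]
```

Request:
{"name": "play_rows", "arguments": {
  "targets": [
    [[0, 0.0005, 0.0001, 0], [0, 0.001, 0.0002, 0], [0, 0.001, 0.0002, 0], [0, 0.001, 0.0002, 0], [0, 0.001, 0.0002, 0]]
  ]
}}

```text
t: 24.3
eef_pos: [0.557, -0.1869, 0.2624]
ee_rot: [-3.131, -0.002, -1.399]
force: [11.3, 5.4, 4.7]
width: 0.0007
```

```bash
python3 fx.py; python3 pre.py .07 .015; python3 -c "
from lug import *
lug('side','sD')"
```

```text
[12.5673055   4.12917012 -0.216305  ]
t 24.5 pos [ 0.557  -0.1869  0.2624] rot [-3.1312e+00 -1.9000e-03 -1.3988e+00] F [10.66  7.28  4.54] w 0.0005 -> m [-0.0013 -0.0093 -0.0035] turn 0.1
front tip in plate mm [60.1 10.6 14.7]
1mm down-slope (tool) [-0.00146615  0.958246    0.28594136]  press -n [-0.24862073 -0.27731264  0.92805465]
side 320 x [-0.0037  0.0633] y [0.011  0.0266] z [0.0045 0.0205 0.0326] dz/dx 0.015 dy/dx 0.038
```

Request:
{"name": "play_rows", "arguments": {
  "targets": [
    [[0, 0, 0, 0], [0, 0, 0, 0], [0, 0, 0, 0], [0, 0, 0, 0], [0, 0, 0, 0]]
  ]
}}

```text
t: 25.18
eef_pos: [0.557, -0.1869, 0.2624]
ee_rot: [-3.131, -0.002, -1.399]
force: [12.0, 6.1, 4.3]
width: 0.0004
```

Request:
{"name": "play_rows", "arguments": {
  "targets": [
    [[0, -0.003, -0.0005, 0], [0, -0.007, -0.002, 0], [0, -0.012, -0.004, 0], [0, -0.016, -0.006, 0], [0, -0.016, -0.03, 0]]
  ]
}}

```text
t: 25.8
eef_pos: [0.5688, -0.1851, 0.2885]
ee_rot: [3.137, 0.001, -1.401]
force: [0.4, 0.3, 0.1]
width: 0.0004
```

Request:
{"name": "play_rows", "arguments": {
  "targets": [
    [[0, 0, -0.04, -10], [0, 0, -0.08, -20], [0, 0, -0.11, -30], [0, 0, -0.11, -40], [0, 0, -0.11, -50]]
  ]
}}

```text
t: 26.42
eef_pos: [0.5691, -0.1853, 0.4005]
ee_rot: [-3.141, -0.001, -0.522]
force: [0.3, -0.4, -0.0]
width: 0.0005
```

Request:
{"name": "play_rows", "arguments": {
  "targets": [
    [[0, 0, 0, -10], [0, 0, 0, -20], [0, 0, 0, -30], [0, 0, 0, -40], [0, 0, 0, -40]]
  ]
}}

```text
t: 27.05
eef_pos: [0.5692, -0.1852, 0.3999]
ee_rot: [3.141, 0.001, 0.169]
force: [0.2, -1.0, -0.8]
width: 0.0003
```

```bash
python3 -c "
from h import *
to(.5,-.15,.41,9.8)"
```

```text
t 27.05 pos [ 0.5692 -0.1852  0.3999] rot [3.1414e+00 5.0000e-04 1.6900e-01] F [ 0.21 -1.02 -0.8 ] w 0.0003 -> m [-0.0623 -0.0464 -0.0101] turn -0.1
```

Request:
{"name": "play_rows", "arguments": {
  "targets": [
    [[-0.03, -0.02, -0.005, 0], [-0.07, -0.03, -0.01, 0], [-0.1, -0.03, -0.01, 0], [-0.1, -0.03, -0.01, 0], [-0.1, -0.03, -0.01, 0]]
  ]
}}

```text
t: 27.68
eef_pos: [0.4659, -0.1725, 0.4103]
ee_rot: [3.141, -0.001, 0.168]
force: [0.2, 0.1, -0.2]
width: 0.0005
```

```bash
python3 look3.py w6
python3 - <<'E'
from lug import *
lug('side')
c=cp('wrist');im,dd=cams.grab_frame('wrist');P=cloud('wrist',dd,c);L=(P-C0)@F0;hsv=cv2.cvtColor(im,cv2.COLOR_RGB2HSV)
m=(dd>0)&(hsv[...,0]<25)&(hsv[...,0]>3)&(hsv[...,1]>90)&(L[...,2]>.004)&(L[...,2]<.025)&(abs(L[...,0]-.07)<.03)&(abs(L[...,1]-.012)<.02)
print('end face x',np.percentile(L[m][:,0],[50,80,95]).round(4))
E
```

```text
2073
0.0 212 top z 0.0333 y of ridge 0.0123 ymin/max [0.0033 0.0238]
0.01 254 top z 0.0336 y of ridge 0.0123 ymin/max [0.0033 0.0239]
0.02 253 top z 0.0332 y of ridge 0.0124 ymin/max [0.0029 0.0238]
0.03 274 top z 0.0338 y of ridge 0.0122 ymin/max [0.0034 0.0239]
0.04 290 top z 0.0334 y of ridge 0.0122 ymin/max [0.003  0.0238]
0.05 300 top z 0.0335 y of ridge 0.0123 ymin/max [0.0029 0.0237]
0.06 490 top z 0.0332 y of ridge 0.0121 ymin/max [0.0023 0.0237]
side 322 x [-0.0052  0.065 ] y [0.0095 0.0268] z [0.0046 0.0206 0.0325] dz/dx 1.433 dy/dx 2.48
end face x [0.0635 0.0688 0.0691]
```

View pics/w6.png

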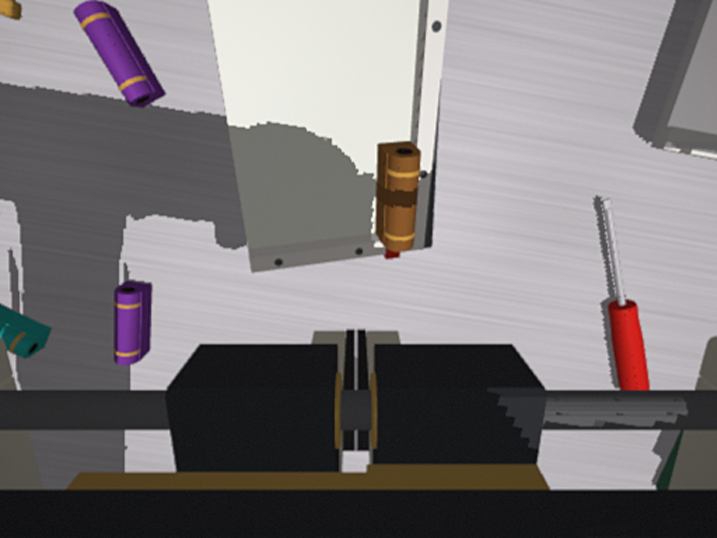

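The wrist view shows the lug at (398,195), flat against the side fence, with the tell-tale pushed out behind the fence at (392,254). The arm is clear, so I'll hand in.

```bash
python3 -c "
from h import *
print(job_done())"
```

```text
the job is handed in; nothing more can be done
None
```

I placed the lug on the plate, let it slide into the corner, pressed it home on the lower fence, and handed the job in. The simulator gives no verdict.

- **Placing:** I gripped the bronze lug across its sides and set it on the plate at about x 114, y 31 mm. I pressed it down lightly (about 3 N) until it lay flat to within roughly 0.06 rad, then released it. It slid down untouched and stopped against the tell-tale and the side fence.
- **Pressing:** With closed fingers on the uphill end, the lug moved steadily at about 6 N and then stopped. I raised the push to about 12.5–13 N along the slope, held it for over a second, and withdrew. The fingers also felt a sideways force of about 4 N across the slope, whose cause I did not establish.
- **Last checks:**
  - From the wrist camera, the lug is flat (top at 33–34 mm above the plate) and straight along the side fence, with its centre at y about 12.2 mm.
  - Its uphill end is at x about 69–70 mm, which puts the centre at x about 34–35 mm.
  - The tell-tale shows pushed out behind the fence.
  - The arm is clear, and nothing looked disturbed in the last view, which does not cover the whole counter.
- **Disagreement:** The wrist camera put the pressing travel at about 5.5 mm and the side camera at 4–5 mm. I judged the lug home because it stopped moving while the force kept rising.
- **Slip on the way:** In the first move I gave the numbers in millimetres instead of metres. The per-row speed cap kept the arm on its planned line, so it did no harm.

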